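# Index the dowel borer and hold its guard open

## Robot

A 6-joint arm with a two-finger parallel gripper is mounted at the origin on a cart in front of the work surface, level with it; the furniture and walls round the work are solid. World frame = base frame: x ahead of the robot, y to its left, z up, the work surface at z = 0. Lengths are in m, angles in rad, forces in N, time in s.
With the tool pointing down it reaches from about 0.3 to 0.875 m from the base axis. Payload 6.4 kg.
Tool frame: the origin (TCP) lies midway between the tips of the shut fingers; the grasp point (between the pads) lies 19 mm behind it (ctrl.pinch_z is the distance from the TCP to the grasp point, in m); z points along the fingers, y is the line along which they close (so a half turn about z gives the same grasp; the last joint's range is limited). The gripper opens to 85 mm and grips with 20 to 120 N. Pads are 22 mm wide; open, the fingers measure 114 mm over their backs; the gripper's body (76 mm by 85 mm) begins 54 mm behind the grasp point. The pads swing forward as they close: fully open they stand 13 mm farther back than shut.
Start: joints at [-1.55, 0.181, 1.607, -0, 1.354, -0.206], TCP at [0.129, -0.56, 0.231] pointing down, gripper open.
Joint ranges: [-2.99, 2.99], [-0.89, 2.07], [0.3, 2.58], [-1.14, 4.28], [0, 2.63], [-3.12, 3.12]. Speed limits (rad/s): [2.57, 2.57, 3.01, 3.14, 3.14, 3.14].

## Interface

Orientations are given as a unit quaternion [w, x, y, z].
In Python, from bench import ctrl gives the robot as it stands.
- The arm moves only by the tool apply_moves, never from a script. Its argument "moves" is a list of rows, each an object with "jaw": the opening, from 0 (shut) to 1 (fully open); "offset": the shift along the tool's x, y, z in mm, a list of three; "rot": the turn, a rotation vector about the tool's x, y, z in degrees, a list of three. In form: [{"jaw": jaw, "offset": [dx, dy, dz], "rot": [ax, ay, az]}, ...]. A call has exactly 5 rows; each row shifts and turns the commanded pose from where the row before left it, along the tool's axes as they then stand; what a row does not reach is not made up. A row lasts 1/8 s, in which the tool goes at most 62.5 mm and 10.7 degrees, less where a joint would pass 70% of its speed; a pose out of reach is approached as far as the arm can. A call is refused whole if a number of a shift passes 62.5 or a number of a turn 10.7, either way. A call with a gripper value outside its range is refused whole. The fingers move at their own pace and stop on an object; the grip force is fixed at half the most. Time passes only in rows, so rows that do not move let the fingers close, or fill a call up. It gives the time, the measured TCP pose, the force, the opening and the grip force at its end, in the units of the state.
- ctrl.get_obs(): the state, without advancing time (a new reading comes with each control period).
- ctrl.camera(name): name is "side" or "top"; returns (picture, depth): 420x560x3 uint8, red, green, blue; 420x560 float32, m along the optical axis (not along the pixel's ray), 0 where there is no reading.
- ctrl.camera_params(name): a dict with "K" (3x3 intrinsics, pixels), "dist" ([k1, k2, p1, p2, k3] as OpenCV has them; the pictures are not rectified), "cam_to_world" (4x4, takes a point from camera to world coordinates). Camera axes: x right, y down, z forward; pixel columns grow to the right and rows downward; lengths in m; the calibration is good to about 2 mm. A picture is of the moment at which its call begins. camera_params takes no time and is no camera call.
- ctrl.hand_in(): hands the job in; it is judged then, once.
Trained networks look in the newest picture that a camera, given by its name, has taken for a name from the list of things; names that differ only in an ending like _2 or _b are one class to them, and where a whole thing is asked for, a point or a joint stands for the part that bears it (a point fixed in the world has none). Each returns a list of dicts, best first, with "score" (0 to 1); they miss things now and then, are a little off and sometimes report something else, mostly with a low value. They report only what shows in the picture. A call takes as long as a camera call.
- ctrl.outline_of(camera, target): "region" (420x560 bool, what is visible of it) and "position" ([column, row] in pixels, amid what is visible of it).
The state is a dict: "time_s": time; "q": joint angles; "dq": joint speeds; "joint_efforts": joint torques, N m; "eef_pos": TCP position; "eef_rot": TCP orientation; "wrist_force": force on the tool from outside, world axes, zero at the start; "torque": the same for the moment, N m; "opening": opening from 0.0 (shut) to 1.0 (fully open); "grasp_force": force on a finger pad.
Only numpy, scipy, OpenCV 4.12 (cv2) and the standard library are available. Lean on these libraries where they do the work, as an engineer would, in place of code of your own. Each camera call takes 0.05 s, during which the arm holds its last target. There are 200 camera calls.

## Task

The board on the horizontal dowel borer has to be bored next and the bit needs changing first: by its upright knob, push the board carrier to the right along its rods until its spring plunger drops into the next notch, where the knob stands straight in front of the drill bit (the first notch, not the second), and keep the sprung guard shut until then. Then lift the guard by its rubber-sleeved handle bar to 60 degrees from shut - enough for a workmate to get at the chuck, without straining the return spring - and finish while still holding it steady there, because it snaps shut when let go. Leave the loose tools and tins lying around the machine where they are.

Things in the scene. Friction and masses are not known exactly. Their poses are not given: they have to be found in the camera images.
- borer: Horizontal dowel borer, fixed on the bench: grey T-shaped bed, two rods across its front for the board carrier, grey motor with chuck and bit behind. Origin on the bench top. Machine axes: +x from the robot's side to the motor, +y left along the rods, z up; turned up to 0.13 rad. Bed x -180..20, y -220..280 mm, 12 thick; the bit lies on y = 0, 63 mm up; motor at x > 102 mm, 124 mm high.
- carrier (a joint): Board carrier's travel in m: 0 at the left, growing to the right (machine -y). Starts at 0 to 0.05. A spring ball plunger on it rides a notched steel strip and drops into the first notch at 0.130 (the station wanted) or the second at 0.194; end stop 0.206. Sliding takes about 2 N; a notch centres it from 3 mm either side and yields at about 10 N.
- carrier_knob (a point): Grip centre of the carrier's black upright knob: round post 30 mm across, 50 tall, rigid on the carrier plate (plate top 52 mm above the bench, this point 80, knob top 102). Machine x -130 mm, y = 130 mm minus travel. The clamped board (top 74 mm up) begins 27 mm behind its axis; toggle clamps, 104 mm high, stand 80 mm left and right of it; the plunger, 63 mm high, 37 mm in front.
- guard (a joint): Opening angle of the guard in rad: 0 shut (level), 1.047 = 60 degrees, stop at 1.4. Its edge nearest the robot lifts and swings up and back, away from the robot. Weight and a return spring shut it from every angle; holding it takes 1 to 3 N at the bar.
- guard_bar (a point): Centre of the guard's handle bar: round, along machine y, with a black rubber sleeve 14 mm thick and 76 long, between two arms 50 mm left and right of it. Shut: 124 mm above the bench at machine x -45 mm, y 0, with the board (top 74 mm) below. 33 mm free gap between sleeve and the guard's front edge. It turns about guard_hinge on a 155 mm radius, level with the hinge when shut.
- guard_hinge (a point): Point on the guard's hinge axis (along machine y), in line with the middle of the bar: machine x 110 mm, y 0, 124 mm above the bench; does not move. The guard is a clear plate in an aluminium frame, 115 mm deep, 150 wide, with 37 mm side cheeks below; 0.3 kg.
- drill_tip (a point): Tip of the drill bit (10 mm thick), under the guard, pointing to the robot; the line through it along machine x is the boring axis. It does not move.
- wax_tin: Bystander: round tin 56 mm wide, 28 mm high, left of the machine; origin under its centre.
- thread_tin: Bystander: small round tin 48 mm wide, 38 mm high, left of the motor; origin under its centre.
- block_b: Bystander: beech offcut 55 x 80 x 32 mm, left of the machine; origin under its centre.
- caliper: Bystander: steel slide calliper 62 x 164 x 8 mm (long along its y), on the bench in front of the machine, left half; origin under its centre.
- pliers: Bystander: combination pliers 60 x 160 x 12 mm (long along its y), on the bench right of the motor; origin under its centre.
- try_square: Bystander: try square 161 x 130 x 17 mm, at the right front; origin under its centre.
- screwdriver_red: Bystander: screwdriver 27 x 199 x 29 mm (long along its y), right of the machine's bed; origin under its centre.

How it is judged:
On the way:
1. the carrier sits in the first notch while the guard is still shut (value of joint carrier between 0.127 and 0.133 m and velocity of joint carrier below 0.02 m/s and value of joint guard below 0.08 rad), for 0.3 s.
At the end, for the whole second after the job is handed in: Through the last second the robot holds the guard with more than 0.5 N of contact, steady at 60 degrees from shut (within 5 degrees), and the carrier sits in the first notch (travel 0.130 m, within 3 mm) (value of joint carrier between 0.127 and 0.133 m and value of joint guard between 0.96 and 1.134 rad and velocity of joint guard between -0.05 and 0.05 rad/s and contact force between guard and the fingers above 0.5 N); the arm keeps its last pose, push and grip.
It fails at once if the guard is raised while the carrier is not in the first notch (value of joint guard above 0.12 rad and (value of joint carrier below 0.124 m or value of joint carrier above 0.136 m)).
It fails at once if a loose tool or tin beside the machine is shifted by more than 30 mm (distance of any of wax_tin, thread_tin, block_b, caliper, pliers, try_square, screwdriver_red from where it was at the start of the episode above 0.03 m).
It also fails if it takes over 45 s, if anything falls off the work surface, if the arm or the gripper's body presses on something with over 40 N, if the wrist force passes 120 N, or if a joint passes its speed limit or range.

## Working session

There is one attempt and no reset: what is moved stays moved. The work goes in short steps, Python scripts to look and compute and a tool call to move; the robot and the scene stay as the last step left them, time stands still between calls to the robot, and variables do not carry over. Pictures are saved under pics/ and viewed, at most 10 in all, crops included, and the job is handed in when it is done.

Besides the shell and the picture viewer there is one more tool, called after "Call:" as name([rows], argument=value, ...), one row to a line, values as JSON. apply_moves: Moves the arm, as the interface text tells. Its arguments: {"type":"object","properties":{"moves":{"type":"array"}},"required":["moves"]}

```bash
mkdir -p pics; ls
cat > h.py <<'E'
import numpy as np, cv2
from bench import ctrl
from scipy.spatial.transform import Rotation as R
def cloud(cam):
    im,d=ctrl.camera(cam); p=ctrl.camera_params(cam)
    h,w=d.shape; u,v=np.meshgrid(np.arange(w),np.arange(h))
    n=cv2.undistortPoints(np.stack([u,v],-1).reshape(-1,1,2).astype(np.float64),np.array(p["K"]),np.array(p["dist"])).reshape(h,w,2)
    P=np.dstack([n*d[...,None],d]); T=np.array(p["cam_to_world"])
    W=P@T[:3,:3].T+T[:3,3]; W[d==0]=np.nan
    return im,W
def save(im,f): cv2.imwrite(f,im[...,::-1])
E
python3 - <<'E'
from h import *
o=ctrl.get_obs(); print(o["time_s"],o["eef_pos"],o["eef_rot"],ctrl.pinch_z)
for c in ["top","side"]:
    im,W=cloud(c); save(im,f"pics/{c}0.png"); np.save(f"{c}0.npy",W)
    print(c,np.array(ctrl.camera_params(c)["cam_to_world"]).round(3).tolist())
    for t in ["carrier_knob","guard_bar","drill_tip"]:
        for r in ctrl.outline_of(c,t)[:2]:
            m=r["region"]; print(c,t,r["score"],r["position"],m.sum(),np.nanmedian(W[m],0).round(4),np.nanmax(W[m][:,2]))
E
```

```text
pics
0.0 [ 0.12929755 -0.55970456  0.23037968] [-8.80424176e-04  9.93574980e-01  1.13172340e-01  7.67146176e-05] 0.0187
top [[0.027, -0.988, 0.154, 0.312], [-1.0, -0.026, 0.005, 0.078], [-0.001, -0.154, -0.988, 1.618], [0.0, 0.0, 0.0, 1.0]]
top carrier_knob 0.91 [250.3, 222.8] 2815 [0.4786 0.1714 0.0719] 0.12728215232643736
top carrier_knob 0.65 [318.6, 168.6] 202 [ 0.7061 -0.0694  0.0104] 0.020779203146989333
top guard_bar 0.8 [279.4, 188.8] 1703 [0.6118 0.0852 0.1237] 0.13833590121700712
top guard_bar 0.55 [233.3, 173.7] 146 [0.6654 0.2507 0.0348] 0.04723342035696909
top drill_tip 0.69 [271.7, 211.6] 10246 [0.5229 0.0977 0.048 ] 0.13833590121700712
side [[-0.948, -0.119, 0.294, 0.196], [-0.317, 0.375, -0.871, 1.142], [-0.006, -0.919, -0.393, 0.588], [0.0, 0.0, 0.0, 1.0]]
side carrier_knob 0.87 [291.7, 249.5] 3355 [0.4768 0.2159 0.0728] 0.10497156252976769
side guard_bar 0.89 [257.9, 213.3] 1444 [0.6117 0.1279 0.1226] 0.13136274395932973
side drill_tip 0.59 [272.7, 243.4] 11017 [0.5286 0.1642 0.0481] 0.13136274395932973
```

Run:
```python
import cv2
a=cv2.imread("pics/top0.png")[110:300,160:400]; cv2.imwrite("pics/top0c.png",cv2.resize(a,None,fx=3,fy=3,interpolation=cv2.INTER_CUBIC))
a=cv2.imread("pics/side0.png")[140:320,160:400]; cv2.imwrite("pics/side0c.png",cv2.resize(a,None,fx=3,fy=3,interpolation=cv2.INTER_CUBIC))
```

```text
(no output)
```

View pics/top0c.png

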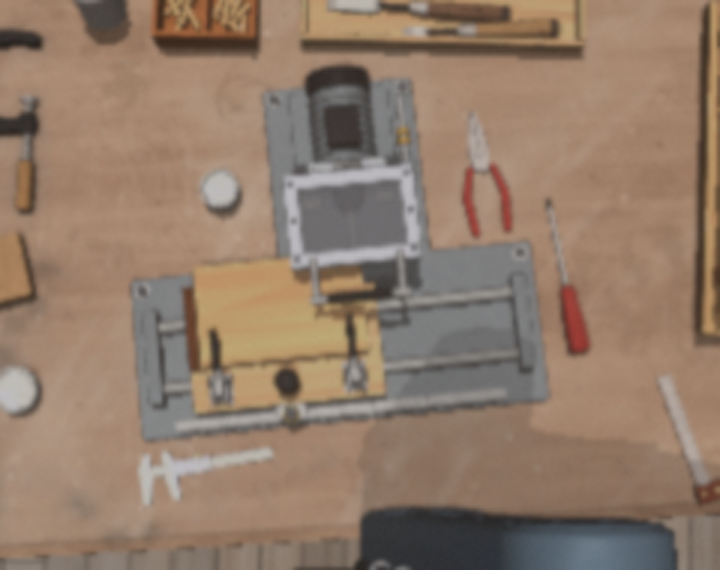

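View pics/side0c.png

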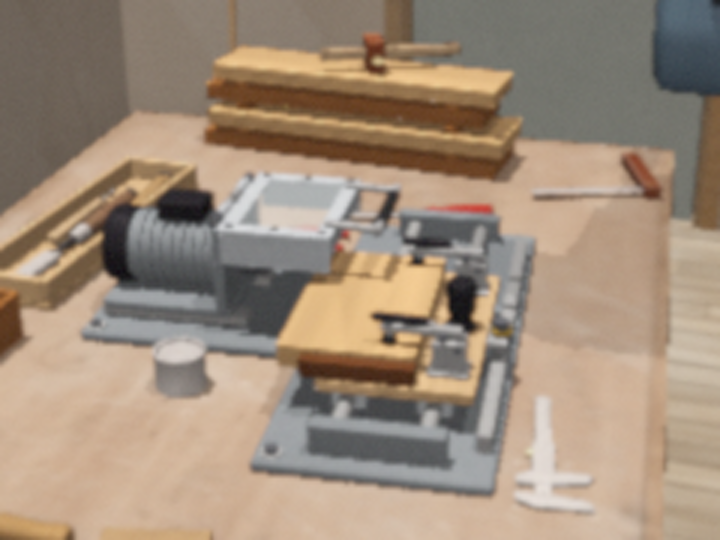

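The top crop shows the bed corners at crop (145,438), (548,400), (530,242) and (133,281), the knob at (288,381) and the bar sleeve at (355,296). The side view confirms the guard is shut and the knob stands clear between two clamps. Next I fit the machine pose.

```bash
cat >> h.py <<'E'
def ray(cam,uv,z):
    p=ctrl.camera_params(cam); n=cv2.undistortPoints(np.array(uv,float).reshape(-1,1,2),np.array(p["K"]),np.array(p["dist"])).reshape(-1,2)
    T=np.array(p["cam_to_world"]); d=np.c_[n,np.ones(len(n))]@T[:3,:3].T
    return T[:3,3]+d*((z-T[2,3])/d[:,2])[:,None]
def fit(M,Wd):
    M=np.array(M,float);Wd=np.array(Wd)[:,:2]; a=M-M.mean(0); b=Wd-Wd.mean(0)
    psi=np.arctan2((a[:,0]*b[:,1]-a[:,1]*b[:,0]).sum(),(a*b).sum()); c,s=np.cos(psi),np.sin(psi); Rm=np.array([[c,-s],[s,c]])
    t=Wd.mean(0)-Rm@M.mean(0); return psi,t,Wd-(M@Rm.T+t)
E
python3 - <<'E'
from h import *
f=lambda c,o:[(o[0]+(x+.5)/3-.5,o[1]+(y+.5)/3-.5) for x,y in c]
# crop scaled 3 : full = off + (c+.5)/3-.5
M=[(-.18,.28),(-.18,-.22),(.02,-.22),(.02,.28)]
top=f([(145,438),(548,400),(530,242),(133,281)],(160,110))
psi,t,r=fit(M,ray("top",top,.012)); print("bed",psi,t,r.round(4).tolist())
# cloud-based: guard top, knob top, bar
W=np.load("top0.npy"); im=cv2.imread("pics/top0.png")
g=im.max(2)
for n,(u0,u1,v0,v1),(z0,z1),dark in [("knob",(246,266,228,248),(.09,.12),90),("bar",(262,300,200,218),(.11,.14),90)]:
    s=(slice(v0,v1),slice(u0,u1)); m=(W[s][...,2]>z0)&(W[s][...,2]<z1)&(g[s]<dark); P=W[s][m]; print(n,len(P),P.mean(0).round(4),P.min(0).round(4),P.max(0).round(4))
c,s_=np.cos(psi),np.sin(psi)
print("bar pred",t+[c*-.045,s_*-.045],"hinge",t+[c*.11,s_*.11])
k=ray("top",f([(288,381)],(160,110)),.102)[0];d=k[:2]-t; print("knob",k,"machine",c*d[0]+s_*d[1],-s_*d[0]+c*d[1])
b=ray("top",f([(355,296)],(160,110)),.131)[0]; d=b[:2]-t; print("bar",b,"machine",c*d[0]+s_*d[1],-s_*d[0]+c*d[1])
Ws=np.load("side0.npy"); ims=cv2.imread("pics/side0.png").max(2)
for n,(u0,u1,v0,v1),(z0,z1) in [("knob",(305,322,228,250),(.055,.12))]:
    s=(slice(v0,v1),slice(u0,u1)); m=(Ws[s][...,2]>z0)&(Ws[s][...,2]<z1)&(ims[s]<90); P=Ws[s][m]; print("side",n,len(P),P.mean(0).round(4),P.min(0).round(4),P.max(0).round(4))
E
```

```text
bed 0.12330044377752697 [0.57127169 0.07851391] [[0.0033, -0.003], [0.0012, 0.0037], [-0.0018, 0.0023], [-0.0026, -0.003]]
knob 46 [0.429  0.1566 0.0994] [0.4176 0.1437 0.0922] [0.4417 0.1681 0.1077]
bar 65 [0.5264 0.0728 0.1303] [0.5189 0.0393 0.1238] [0.5357 0.1112 0.1383]
bar pred [0.52661333 0.07297944] hinge [0.68043659 0.09204262]
knob [0.42872199 0.15509065 0.102     ] machine -0.1320494478863106 0.09352731558459143
bar [0.52563027 0.08042483 0.131     ] machine -0.04505990461859553 0.007509764988922561
side knob 140 [0.4287 0.1669 0.084 ] [0.4173 0.0901 0.0553] [0.4436 0.1764 0.1024]
```

Call:
apply_moves([
  {"jaw": 0.7, "offset": [0, 0, 0], "rot": [0, 0, 5.9]},
  {"jaw": 0.7, "offset": [30, -51, 4], "rot": [0, 0, 0]},
  {"jaw": 0.7, "offset": [30, -51, 4], "rot": [0, 0, 0]},
  {"jaw": 0.7, "offset": [30, -51, 4], "rot": [0, 0, 0]},
  {"jaw": 0.7, "offset": [30, -51, 4], "rot": [0, 0, 0]},
])

```text
time_s: 1.02
eef_pos: [0.2237, -0.3414, 0.2152]
eef_rot: [0.0, 0.998, 0.062, 0.0]
wrist_force: [0.4, 0.7, -0.3]
opening: 0.701
grasp_force: 0.0
```

Call:
apply_moves([
  {"jaw": 0.7, "offset": [30, -51, 4], "rot": [0, 0, 0]},
  {"jaw": 0.7, "offset": [30, -51, 4], "rot": [0, 0, 0]},
  {"jaw": 0.7, "offset": [30, -51, 4], "rot": [0, 0, 0]},
  {"jaw": 0.7, "offset": [30, -51, 4], "rot": [0, 0, 0]},
  {"jaw": 0.7, "offset": [30, -51, 4], "rot": [0, 0, 0]},
])

```text
time_s: 1.65
eef_pos: [0.3412, -0.0699, 0.1957]
eef_rot: [0.001, 0.998, 0.062, 0.001]
wrist_force: [0.9, -0.5, 0.6]
opening: 0.701
grasp_force: 0.0
```

Call:
apply_moves([
  {"jaw": 0.7, "offset": [30, -51, 4], "rot": [0, 0, 0]},
  {"jaw": 0.7, "offset": [30, -51, 4], "rot": [0, 0, 0]},
  {"jaw": 0.7, "offset": [27, -52, 4], "rot": [0, 0, 0]},
  {"jaw": 0.7, "offset": [0, -10, 0], "rot": [0, 0, 0]},
  {"jaw": 0.7, "offset": [0, 0, 0], "rot": [0, 0, 0]},
])

```text
time_s: 2.28
eef_pos: [0.4062, 0.1024, 0.1831]
eef_rot: [0.0, 0.998, 0.063, -0.0]
wrist_force: [0.4, -0.9, 0.1]
opening: 0.697
grasp_force: 0.0
```

```bash
cat >> h.py <<'E'
PSI=0.1233; O=np.array([.5713,.0785])
def mach(p): d=np.array(p[:2])-O; c,s=np.cos(PSI),np.sin(PSI); return np.array([c*d[0]+s*d[1],-s*d[0]+c*d[1],p[2]])
def st():
    o=ctrl.get_obs(); q=o["eef_rot"]; r=R.from_quat([q[1],q[2],q[3],q[0]]).as_matrix()
    print("t",o["time_s"],"mach",mach(o["eef_pos"]).round(4),"toolx ang-psi deg",np.degrees(np.arctan2(r[1,0],r[0,0])-PSI).round(2),"z",r[:,2].round(3),"F",np.round(o["wrist_force"],1),"open",round(o["opening"],3),"grip",np.round(o["grasp_force"],1),"q",np.round(o["q"],2))
    return o,r
E
python3 -c "from h import *; st()"
```

```text
t 2.275 mach [-0.1609  0.044   0.1831] toolx ang-psi deg 0.15 z [-0.001 -0.    -1.   ] F [ 0.4 -0.9  0.1] open 0.697 grip 0.0 q [-0.04 -0.13  2.03 -0.    1.25  1.41]
```

Call:
apply_moves([
  {"jaw": 0.7, "offset": [15, -25, 0], "rot": [0, 0, 0]},
  {"jaw": 0.7, "offset": [15, -25, 0], "rot": [0, 0, 0]},
  {"jaw": 0.7, "offset": [0, 0, 0], "rot": [0, 0, 0]},
  {"jaw": 0.7, "offset": [0, 0, 30], "rot": [0, 0, 0]},
  {"jaw": 0.7, "offset": [0, 0, 20], "rot": [0, 0, 0]},
])

```text
time_s: 2.9
eef_pos: [0.4297, 0.1533, 0.1325]
eef_rot: [0.0, 0.998, 0.061, -0.0]
wrist_force: [0.1, 0.8, -0.2]
opening: 0.702
grasp_force: 0.0
```

Run:
```python
from h import *
st(); im,W=cloud("side"); save(cv2.resize(im[150:300,220:400],None,fx=4,fy=4),"pics/s1.png")
```

```text
t 2.9 mach [-0.1313  0.0917  0.1325] toolx ang-psi deg -0.08 z [-0.001 -0.001 -1.   ] F [ 0.1  0.8 -0.2] open 0.702 grip 0.0 q [ 0.08  0.03  1.99 -0.    1.12  1.53]
```

View pics/s1.png

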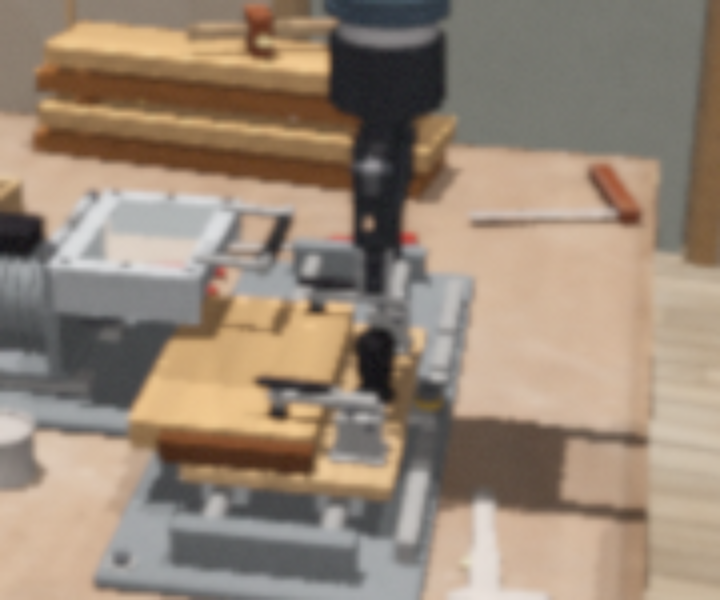

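The fingers (crop 385,260) hang directly over the knob (375,360). I'll descend and grip it.

Call:
apply_moves([
  {"jaw": 0.7, "offset": [0, -1, 25], "rot": [0, 0, 0]},
  {"jaw": 0.7, "offset": [0, 0, 25], "rot": [0, 0, 0]},
  {"jaw": 0.7, "offset": [0, 0, 14], "rot": [0, 0, 0]},
  {"jaw": 0.7, "offset": [0, 0, 0], "rot": [0, 0, 0]},
  {"jaw": 0.3, "offset": [0, 0, 0], "rot": [0, 0, 0]},
])

```text
time_s: 3.58
eef_pos: [0.4309, 0.1561, 0.0702]
eef_rot: [0.0, 0.998, 0.062, 0.001]
wrist_force: [-0.2, 0.6, -0.3]
opening: 0.5
grasp_force: 0.0
```

Call:
apply_moves([
  {"jaw": 0.2, "offset": [0, 0, 0], "rot": [0, 0, 0]},
  {"jaw": 0.2, "offset": [0, 0, 0], "rot": [0, 0, 0]},
  {"jaw": 0.2, "offset": [0, 0, 0], "rot": [0, 0, 0]},
  {"jaw": 0.2, "offset": [0, 0, 0], "rot": [0, 0, 0]},
  {"jaw": 0.2, "offset": [0, 0, 0], "rot": [0, 0, 0]},
])

```text
time_s: 4.2
eef_pos: [0.431, 0.1567, 0.0708]
eef_rot: [-0.0, 0.998, 0.062, 0.001]
wrist_force: [-2.5, 0.4, 7.5]
opening: 0.322
grasp_force: 58.7
```

```bash
python3 -c "from h import *; st()"
```

```text
t 4.2 mach [-0.1296  0.0948  0.0708] toolx ang-psi deg 0.05 z [ 0.002  0.    -1.   ] F [-2.5  0.4  7.5] open 0.322 grip 58.7 q [0.09 0.14 2.02 0.   0.98 1.54]
```

Call:
apply_moves([
  {"jaw": 0.2, "offset": [0, 10, 0], "rot": [0, 0, 0]},
  {"jaw": 0.2, "offset": [0, 20, 0], "rot": [0, 0, 0]},
  {"jaw": 0.2, "offset": [0, 20, 0], "rot": [0, 0, 0]},
  {"jaw": 0.2, "offset": [0, 20, 0], "rot": [0, 0, 0]},
  {"jaw": 0.2, "offset": [0, 0, 0], "rot": [0, 0, 0]},
])

```text
time_s: 4.82
eef_pos: [0.4401, 0.0855, 0.0708]
eef_rot: [0.001, 0.998, 0.062, 0.001]
wrist_force: [-0.3, -5.6, 6.3]
opening: 0.323
grasp_force: 59.3
```

Call:
apply_moves([
  {"jaw": 0.2, "offset": [0, 10, 0], "rot": [0, 0, 0]},
  {"jaw": 0.2, "offset": [0, 6, 0], "rot": [0, 0, 0]},
  {"jaw": 0.2, "offset": [0, 4, 0], "rot": [0, 0, 0]},
  {"jaw": 0.2, "offset": [0, 0, 0], "rot": [0, 0, 0]},
  {"jaw": 0.2, "offset": [0, 0, 0], "rot": [0, 0, 0]},
])

```text
time_s: 5.45
eef_pos: [0.4427, 0.0656, 0.0708]
eef_rot: [0.002, 0.998, 0.062, 0.001]
wrist_force: [-0.7, -8.8, 4.6]
opening: 0.325
grasp_force: 60.0
```

```bash
python3 -c "from h import *; st()"
```

```text
t 5.45 mach [-0.1292  0.003   0.0708] toolx ang-psi deg 0.07 z [ 0.003 -0.003 -1.   ] F [-0.7 -8.8  4.6] open 0.325 grip 60.0 q [-0.12  0.12  2.04 -0.    0.97  1.33]
```

Call:
apply_moves([
  {"jaw": 0.2, "offset": [0, 1.5, 0], "rot": [0, 0, 0]},
  {"jaw": 0.2, "offset": [0, 0, 0], "rot": [0, 0, 0]},
  {"jaw": 0.2, "offset": [0, 0, 0], "rot": [0, 0, 0]},
  {"jaw": 0.2, "offset": [0, 0, 0], "rot": [0, 0, 0]},
  {"jaw": 0.2, "offset": [0, 0, 0], "rot": [0, 0, 0]},
])

```text
time_s: 6.08
eef_pos: [0.4427, 0.0653, 0.0708]
eef_rot: [0.0, 0.998, 0.062, 0.001]
wrist_force: [-1.4, -1.6, 5.9]
opening: 0.315
grasp_force: 60.0
```

Call:
apply_moves([
  {"jaw": 0.2, "offset": [0, 1.5, 0], "rot": [0, 0, 0]},
  {"jaw": 0.2, "offset": [0, 0, 0], "rot": [0, 0, 0]},
  {"jaw": 0.2, "offset": [0, 0, 0], "rot": [0, 0, 0]},
  {"jaw": 0.2, "offset": [0, 0, 0], "rot": [0, 0, 0]},
  {"jaw": 0.2, "offset": [0, 0, 0], "rot": [0, 0, 0]},
])

```text
time_s: 6.7
eef_pos: [0.4427, 0.0651, 0.0708]
eef_rot: [-0.001, 0.998, 0.062, 0.001]
wrist_force: [-1.2, 5.4, 6.2]
opening: 0.323
grasp_force: 60.1
```

```bash
python3 -c "from h import *; st()"
```

```text
t 6.7 mach [-0.1293  0.0025  0.0708] toolx ang-psi deg 0.03 z [ 0.003  0.002 -1.   ] F [-1.2  5.4  6.2] open 0.323 grip 60.1 q [-0.12  0.12  2.05  0.    0.97  1.32]
```

The TCP held within 0.5 mm while the side force swung from -9 to +5 N, so the plunger looks to be in the notch. I'll ease back 1 mm, release and rise.

Call:
apply_moves([
  {"jaw": 0.2, "offset": [0, -1, 0], "rot": [0, 0, 0]},
  {"jaw": 0.7, "offset": [0, 0, 0], "rot": [0, 0, 0]},
  {"jaw": 0.7, "offset": [0, 0, 0], "rot": [0, 0, 0]},
  {"jaw": 0.7, "offset": [0, 0, 0], "rot": [0, 0, 0]},
  {"jaw": 0.7, "offset": [0, 0, -10], "rot": [0, 0, 0]},
])

```text
time_s: 7.32
eef_pos: [0.4407, 0.0651, 0.079]
eef_rot: [-0.0, 0.998, 0.062, -0.001]
wrist_force: [0.4, 0.1, -0.9]
opening: 0.697
grasp_force: 0.0
```

Call:
apply_moves([
  {"jaw": 0.7, "offset": [0, 0, -40], "rot": [0, 0, 0]},
  {"jaw": 0.7, "offset": [0, 0, -50], "rot": [0, 0, 0]},
  {"jaw": 0.7, "offset": [0, 0, -50], "rot": [0, 0, 0]},
  {"jaw": 0.6, "offset": [-40, 0, 0], "rot": [0, 0, -10]},
  {"jaw": 0.42, "offset": [-40, 0, 0], "rot": [0, 0, -10]},
])

```text
time_s: 7.95
eef_pos: [0.363, 0.0483, 0.2205]
eef_rot: [0.0, 0.971, 0.238, 0.001]
wrist_force: [-0.4, -0.6, -0.8]
opening: 0.422
grasp_force: 0.0
```

Run:
```python
from h import *
st()
for c in ["top","side"]:
    im,W=cloud(c); save(im,f"pics/{c}2.png"); np.save(f"{c}2.npy",W)
    for t in ["carrier_knob","guard_bar"]:
        for r in ctrl.outline_of(c,t)[:1]:
            m=r["region"]; P=W[m]; print(c,t,r["score"],r["position"],m.sum(),mach(np.nanmedian(P,0)).round(4))
            if t=="carrier_knob":
                k=m&(W[...,2]>.088)&(W[...,2]<.11)&(im.max(2)<90); Q=np.array([mach(p) for p in W[k]]); Q=Q[abs(Q[:,1])<.06]; print("knob dark",len(Q),np.median(Q,0),Q.min(0),Q.max(0))
a=cv2.imread("pics/top2.png")[110:300,160:400];b=cv2.imread("pics/side2.png")[140:330,160:400]
cv2.imwrite("pics/c2.png",cv2.resize(np.hstack([a,b]),(800,317),interpolation=cv2.INTER_CUBIC))
```

```text
t 7.95 mach [-0.2104 -0.0043  0.2205] toolx ang-psi deg 20.42 z [ 0.002 -0.    -1.   ] F [-0.4 -0.6 -0.8] open 0.422 grip 0.0 q [-0.2  -0.32  2.1  -0.    1.36  0.9 ]
top carrier_knob 0.57 [279.1, 218.9] 2253 [-0.0736  0.0035  0.0727]
knob dark 5 [-0.12101728  0.00052851  0.09910852] [-0.12183383 -0.00599767  0.09548555] [-0.11753528  0.00440134  0.10318252]
top guard_bar 0.93 [278.2, 185.1] 1613 [0.0422 0.0004 0.124 ]
side carrier_knob 0.82 [299.5, 233.5] 2650 [-0.0791  0.0666  0.0725]
knob dark 60 [-0.12958764  0.01098063  0.09639407] [-0.14210531 -0.00540389  0.08823687] [-0.11628901  0.02041351  0.10197509]
side guard_bar 0.91 [260.4, 210.7] 1481 [0.0446 0.0379 0.1225]
```

View pics/c2.png

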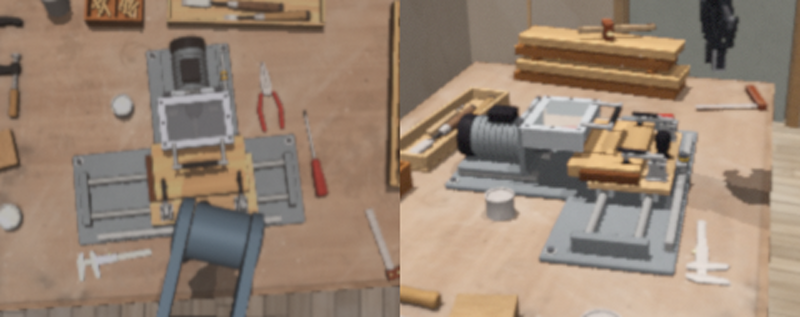

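The carrier now sits centred ahead of the guard, with the board under the bar and the guard shut. I'll check the travel using the knob's shift between the two side clouds.

Run:
```python
from h import *
for n in "02":
    W=np.load(f"side{n}.npy"); im=cv2.imread(f"pics/side{n}.png").max(2)
    M=np.stack([*mach([W[...,0].ravel()*0,W[...,0].ravel()*0,0])[:0]]) if 0 else None
    c,s=np.cos(PSI),np.sin(PSI); dx=W[...,0]-O[0]; dy=W[...,1]-O[1]; mx=c*dx+s*dy; my=-s*dx+c*dy
    k=(im<90)&(abs(mx+.13)<.02)&(W[...,2]>.078)&(W[...,2]<.11)&(abs(my-(.094 if n=="0" else .005))<.04)
    y=my[k]; print(n,k.sum(),np.median(y),np.percentile(y,[10,50,90]))
    # knob fit: circle r=15
    from scipy.optimize import least_squares
    X=np.c_[mx[k],y]; X=X[W[k][:,2]<.098]
    r=least_squares(lambda p:np.hypot(X[:,0]-p[0],X[:,1]-p[1])-.0135,[-.13,np.median(y)-.012],loss="soft_l1",f_scale=.002); print(r.x,len(X))
    # plate/board left edges: brown/wood left face
    b=(W[...,2]>.056)&(W[...,2]<.07)&(mx>-.09)&(mx<-.03)&(my<.3); print("board left",np.percentile(my[b],[90,95]))
```

```text
0 94 0.10767849517324576 [0.09762637 0.1076785  0.11122636]
[-0.12888951  0.09735554] 68
board left [0.21348934 0.21398985]
2 85 0.012573550948043834 [0.00306584 0.01257355 0.01634936]
[-0.12831577  0.00271619] 61
board left [0.11931723 0.11993147]
```

Call:
apply_moves([
  {"jaw": 0.42, "offset": [0, 0, 0], "rot": [0, 0, -10]},
  {"jaw": 0.42, "offset": [0, 0, 0], "rot": [0, 0, -10]},
  {"jaw": 0.42, "offset": [0, 0, 0], "rot": [0, 0, -10]},
  {"jaw": 0.42, "offset": [0, 0, 0], "rot": [0, 0, -10]},
  {"jaw": 0.42, "offset": [0, 0, 0], "rot": [0, 0, -10]},
])

```text
time_s: 8.88
eef_pos: [0.3643, 0.0485, 0.2193]
eef_rot: [-0.0, 0.781, 0.625, -0.0]
wrist_force: [-0.0, -0.3, 0.2]
opening: 0.415
grasp_force: 0.0
```

Call:
apply_moves([
  {"jaw": 0.42, "offset": [0, 0, 0], "rot": [0, 0, -10]},
  {"jaw": 0.42, "offset": [0, 0, 0], "rot": [0, 0, -9.6]},
  {"jaw": 0.42, "offset": [3, 50, 0], "rot": [0, 0, 0]},
  {"jaw": 0.42, "offset": [2, 50, 0], "rot": [0, 0, 0]},
  {"jaw": 0.42, "offset": [0, 40, 0], "rot": [0, 0, 0]},
])

```text
time_s: 9.5
eef_pos: [0.5046, 0.0703, 0.2188]
eef_rot: [-0.0, 0.665, 0.747, -0.0]
wrist_force: [0.1, -0.3, 0.8]
opening: 0.418
grasp_force: 0.0
```

```bash
python3 -c "from h import *; st()"
```

```text
t 9.5 mach [-6.720e-02  1.000e-04  2.188e-01] toolx ang-psi deg 89.61 z [-0.  0. -1.] F [ 0.1 -0.3  0.8] open 0.418 grip 0.0 q [-0.09  0.05  1.78  0.    1.31 -0.21]
```

Call:
apply_moves([
  {"jaw": 0.42, "offset": [0, 22, 0], "rot": [0, 0, 0]},
  {"jaw": 0.42, "offset": [0, 0, 0], "rot": [0, 0, 0]},
  {"jaw": 0.42, "offset": [0, 0, 40], "rot": [0, 0, 0]},
  {"jaw": 0.42, "offset": [0, 0, 30], "rot": [0, 0, 0]},
  {"jaw": 0.42, "offset": [0, 0, 0], "rot": [0, 0, 0]},
])

```text
time_s: 10.12
eef_pos: [0.5212, 0.0725, 0.1467]
eef_rot: [-0.003, 0.665, 0.747, -0.002]
wrist_force: [0.9, -0.0, 1.0]
opening: 0.42
grasp_force: 0.0
```

Run:
```python
from h import *
st(); im,W=cloud("side"); save(cv2.resize(im[160:280,200:340],None,fx=5,fy=5,interpolation=cv2.INTER_CUBIC),"pics/s3.png")
```

```text
t 10.125 mach [-0.0505  0.0002  0.1467] toolx ang-psi deg 89.61 z [-0.006  0.001 -1.   ] F [ 0.9 -0.   1. ] open 0.42 grip 0.0 q [-0.09  0.17  1.8  -0.    1.18 -0.2 ]
```

View pics/s3.png

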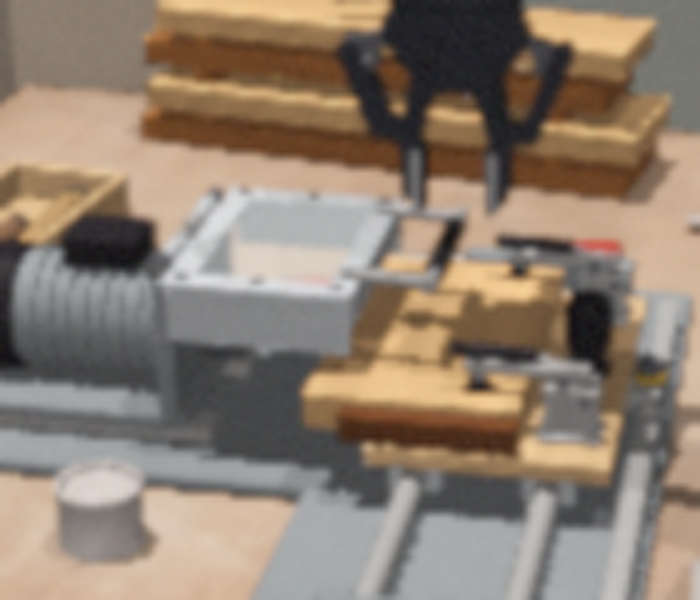

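The fingers straddle the bar: fingertips at crop (415,195) and (495,200), bar at (448,245). I need about 5 mm more toward the hinge, then descend.

Call:
apply_moves([
  {"jaw": 0.42, "offset": [0, 5, 0], "rot": [0, 0, 0]},
  {"jaw": 0.42, "offset": [0, 0, 15], "rot": [0, 0, 0]},
  {"jaw": 0.42, "offset": [0, 0, 15], "rot": [0, 0, 0]},
  {"jaw": 0.42, "offset": [0, 0, 12], "rot": [0, 0, 0]},
  {"jaw": 0.42, "offset": [0, 0, 0], "rot": [0, 0, 0]},
])

```text
time_s: 10.8
eef_pos: [0.5275, 0.0729, 0.1056]
eef_rot: [-0.001, 0.665, 0.747, -0.001]
wrist_force: [-0.3, 1.1, 0.4]
opening: 0.417
grasp_force: 0.0
```

```bash
python3 -c "from h import *; st()"
```

```text
t 10.8 mach [-0.0441 -0.0002  0.1056] toolx ang-psi deg 89.63 z [-0.003  0.    -1.   ] F [-0.3  1.1  0.4] open 0.417 grip 0.0 q [-0.09  0.24  1.81 -0.    1.09 -0.2 ]
```

Call:
apply_moves([
  {"jaw": 0, "offset": [0, 0, 0], "rot": [0, 0, 0]},
  {"jaw": 0, "offset": [0, 0, 0], "rot": [0, 0, 0]},
  {"jaw": 0, "offset": [0, 0, 0], "rot": [0, 0, 0]},
  {"jaw": 0, "offset": [0, 0, 0], "rot": [0, 0, 0]},
  {"jaw": 0, "offset": [0, 0, 0], "rot": [0, 0, 0]},
])

```text
time_s: 11.42
eef_pos: [0.5274, 0.0726, 0.1073]
eef_rot: [-0.001, 0.664, 0.747, -0.001]
wrist_force: [-6.9, -2.0, 2.2]
opening: 0.142
grasp_force: 58.4
```

Run:
```python
from h import *
st()
# planned TCP deltas, vertical tool: bar arc
prev=np.zeros(2)
for a in range(0,61,4):
    t=np.radians(a); p=np.array([155*(1-np.cos(t)),155*np.sin(t)]); print(a,(p-prev).round(1),p.round(1)); prev=p
```

```text
t 11.425 mach [-0.0443 -0.0005  0.1073] toolx ang-psi deg 89.66 z [-0.003 -0.001 -1.   ] F [-6.9 -2.   2.2] open 0.142 grip 58.4 q [-0.09  0.24  1.81 -0.    1.09 -0.2 ]
0 [0. 0.] [0. 0.]
4 [ 0.4 10.8] [ 0.4 10.8]
8 [ 1.1 10.8] [ 1.5 21.6]
12 [ 1.9 10.7] [ 3.4 32.2]
16 [ 2.6 10.5] [ 6.  42.7]
20 [ 3.3 10.3] [ 9.3 53. ]
24 [ 4.1 10. ] [13.4 63. ]
28 [4.7 9.7] [18.1 72.8]
32 [5.4 9.4] [23.6 82.1]
36 [6. 9.] [29.6 91.1]
40 [6.7 8.5] [36.3 99.6]
44 [7.2 8. ] [ 43.5 107.7]
48 [7.8 7.5] [ 51.3 115.2]
52 [8.3 7. ] [ 59.6 122.1]
56 [8.8 6.4] [ 68.3 128.5]
60 [9.2 5.7] [ 77.5 134.2]
```

Call:
apply_moves([
  {"jaw": 0, "offset": [0, 0.4, -10.8], "rot": [0, 0, 0]},
  {"jaw": 0, "offset": [0, 1.1, -10.8], "rot": [0, 0, 0]},
  {"jaw": 0, "offset": [0, 1.9, -10.7], "rot": [0, 0, 0]},
  {"jaw": 0, "offset": [0, 2.6, -10.5], "rot": [0, 0, 0]},
  {"jaw": 0, "offset": [0, 3.3, -10.3], "rot": [0, 0, 0]},
])

```text
time_s: 12.05
eef_pos: [0.5355, 0.0737, 0.1602]
eef_rot: [-0.002, 0.664, 0.747, -0.002]
wrist_force: [-8.4, -2.6, -4.6]
opening: 0.138
grasp_force: 58.3
```

```bash
python3 -c "from h import *; st()"
```

```text
t 12.05 mach [-0.0361 -0.0004  0.1602] toolx ang-psi deg 89.65 z [-0.006 -0.001 -1.   ] F [-8.4 -2.6 -4.6] open 0.138 grip 58.3 q [-0.08  0.18  1.75 -0.    1.21 -0.2 ]
```

Tracking the arc well and the forces are small, so I'll continue.

Call:
apply_moves([
  {"jaw": 0, "offset": [0, 4.1, -10], "rot": [0, 0, 0]},
  {"jaw": 0, "offset": [0, 4.7, -9.7], "rot": [0, 0, 0]},
  {"jaw": 0, "offset": [0, 5.4, -9.4], "rot": [0, 0, 0]},
  {"jaw": 0, "offset": [0, 6, -9], "rot": [0, 0, 0]},
  {"jaw": 0, "offset": [0, 6.7, -8.5], "rot": [0, 0, 0]},
])

```text
time_s: 12.68
eef_pos: [0.5599, 0.0768, 0.2075]
eef_rot: [-0.004, 0.664, 0.747, -0.004]
wrist_force: [-21.6, -3.6, 9.8]
opening: 0.137
grasp_force: 58.4
```

Call:
apply_moves([
  {"jaw": 0, "offset": [0, 7.2, -8], "rot": [0, 0, 0]},
  {"jaw": 0, "offset": [0, 7.8, -7.5], "rot": [0, 0, 0]},
  {"jaw": 0, "offset": [0, 8.3, -7], "rot": [0, 0, 0]},
  {"jaw": 0, "offset": [0, 8.8, -6.4], "rot": [0, 0, 0]},
  {"jaw": 0, "offset": [0, 9.2, -5.7], "rot": [0, 0, 0]},
])

```text
time_s: 13.3
eef_pos: [0.6047, 0.0824, 0.2477]
eef_rot: [-0.0, 0.664, 0.748, -0.0]
wrist_force: [-19.9, 0.6, 23.0]
opening: 0.137
grasp_force: 60.2
```

Call:
apply_moves([
  {"jaw": 0, "offset": [0, 0, 0], "rot": [0, 0, 0]},
  {"jaw": 0, "offset": [0, 0, 0], "rot": [0, 0, 0]},
  {"jaw": 0, "offset": [0, 0, 0], "rot": [0, 0, 0]},
  {"jaw": 0, "offset": [0, 0, 0], "rot": [0, 0, 0]},
  {"jaw": 0, "offset": [0, 0, 0], "rot": [0, 0, 0]},
])

```text
time_s: 13.92
eef_pos: [0.6047, 0.0824, 0.2477]
eef_rot: [0.0, 0.664, 0.748, 0.0]
wrist_force: [-19.0, 0.2, 25.0]
opening: 0.134
grasp_force: 60.6
```

Run:
```python
from h import *
o,r=st(); p=mach(o["eef_pos"]-r[:,2]*ctrl.pinch_z); print("grasp",p,"angle",np.degrees(np.arctan2(p[2]-.124,.110-p[0])),"rad",np.hypot(p[2]-.124,.110-p[0]))
im,W=cloud("side"); im2,W2=cloud("top"); np.save("side4.npy",W)
reg=ctrl.outline_of("side","guard")
if reg:
    m=reg[0]["region"]; c,s=np.cos(PSI),np.sin(PSI); dx=W[...,0]-O[0]; dy=W[...,1]-O[1]; mx=(c*dx+s*dy)[m]; my=(-s*dx+c*dy)[m]; z=W[...,2][m]
    ok=np.isfinite(z)&(abs(my)<.1); Q=np.c_[mx,z][ok]; Q=Q[(Q[:,1]>.1)]; print(reg[0]["score"],len(Q),Q.min(0),Q.max(0))
    print("hist angle deg",np.percentile(np.degrees(np.arctan2(Q[:,1]-.124,.11-Q[:,0])),[5,25,50,75,95]))
a=cv2.resize(im[120:300,190:340],(500,600)); b=cv2.resize(im2[130:280,200:340],(300,322)); b=np.vstack([b,np.zeros((278,300,3),np.uint8)])
save(np.hstack([a,b]),"pics/c4.png")
```

```text
t 13.925 mach [ 3.360e-02 -2.000e-04  2.477e-01] toolx ang-psi deg 89.69 z [ 0. -0. -1.] F [-19.    0.2  25. ] open 0.134 grip 60.6 q [-0.06  0.24  1.5  -0.    1.4  -0.18]
grasp [ 3.35713673e-02 -2.41213593e-04  2.66387354e-01] angle 61.774626876407716 rad 0.1616028910079318
0.7 847 [0.02433752 0.10387239] [0.11158613 0.26543573]
hist angle deg [ 9.89869805 38.67402613 48.46265662 56.52644858 61.16295011]
```

View pics/c4.png

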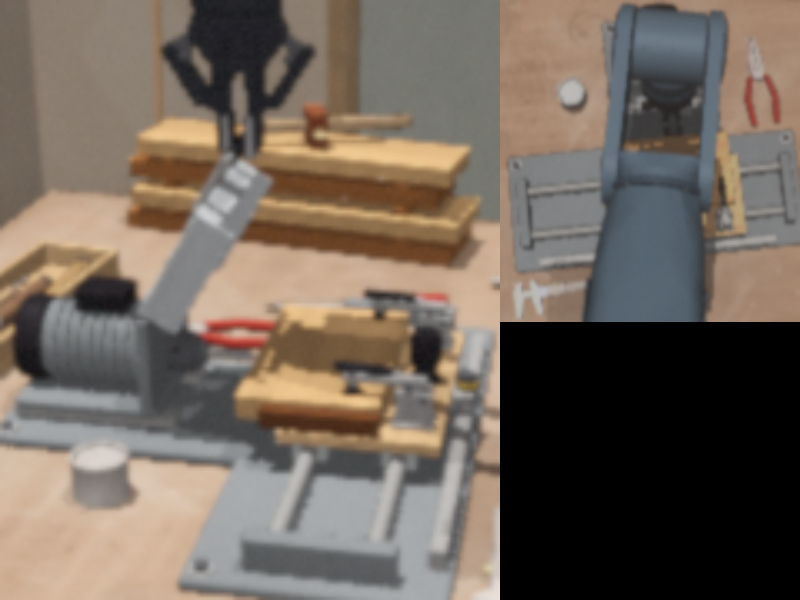

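The guard stands open at about 60°, and the bar's x position gives 60.2–60.5°. There is about 30 N of radial squeeze, so I'll ease the tool slightly outward, hold and check.

Call:
apply_moves([
  {"jaw": 0, "offset": [0, -0.5, -1], "rot": [0, 0, 0]},
  {"jaw": 0, "offset": [0, -0.5, -1], "rot": [0, 0, 0]},
  {"jaw": 0, "offset": [0, 0, 0], "rot": [0, 0, 0]},
  {"jaw": 0, "offset": [0, 0, 0], "rot": [0, 0, 0]},
  {"jaw": 0, "offset": [0, 0, 0], "rot": [0, 0, 0]},
])

```text
time_s: 14.7
eef_pos: [0.6039, 0.0823, 0.2474]
eef_rot: [-0.0, 0.664, 0.747, 0.0]
wrist_force: [-13.3, 0.4, 13.8]
opening: 0.138
grasp_force: 59.3
```

Run:
```python
from h import *
o,r=st(); W=cloud("side")[1]
c,s=np.cos(PSI),np.sin(PSI); dx=W[...,0]-O[0]; dy=W[...,1]-O[1]; mx=c*dx+s*dy; my=-s*dx+c*dy; z=W[...,2]
# left cheek outer face: line fit via min-area rectangle
k=(my>.06)&(my<.085)&(z>.14)&(z<.3)&(mx>-.05)&(mx<.15); Q=np.c_[mx[k],z[k]].astype(np.float32)*1000
print(len(Q),cv2.minAreaRect(Q))
b=(z>.056)&(z<.07)&(mx>-.09)&(mx<-.03)&(my<.3); print("board left",np.percentile(my[b],[90,95]))
print("bar angle",np.degrees(np.arccos((.110-mach(o["eef_pos"])[0]+.0007)/.155)))
```

```text
t 14.7 mach [ 3.280e-02 -2.000e-04  2.474e-01] toolx ang-psi deg 89.68 z [-0.  0. -1.] F [-13.3   0.4  13.8] open 0.138 grip 59.3 q [-0.06  0.24  1.5   0.    1.4  -0.18]
406 ((51.693450927734375, 191.0019073486328), (38.72740173339844, 134.62130737304688), 29.638595581054688)
board left [0.11940851 0.12016614]
bar angle 59.83350432317025
```

The cheek face gives 60.4° and the bar 59.8°. The carrier hasn't moved, so I'm handing in.

```bash
python3 -c "from h import *; print(ctrl.hand_in())"
```

```text
the job is handed in; nothing more can be done
None
```

I handed the job in at about 15 s with the carrier in the first notch and the gripper still holding the guard steady at about 60° (measured 59.8° and 60.4°), and no loose tools or tins were touched; the hand-in returned no verdict.

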